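# Press the shutter's hand lever in to its stop

## Task

Check the lamp shutter's red hand lever: with the fingers shut, first push the yellow parking catch aside until it lies back along the bar, then press the lever in with the backs of the fingers until it comes up against its rubber-tipped stop screw, short of the bar. Finish while still holding it firmly against the stop, without forcing it, so that the gap can be gauged. Pinch nothing, and leave everything else on the bench where it is.

Things in the scene. Friction and masses are not known exactly. Their poses are not given: they have to be found in the camera images.
- fixture: Fixed shutter bench on a green plate 130 x 400 x 12 mm; origin on the table under the bar. +y runs along the bar to the lever's free end, +x from lever to bar (the way to press), z up. Steel bar 22 mm thick (sleeve 28), axis at x 0, 110 mm up; green end post at y 145 mm, 118 mm tall; grey lamp house at y -170 mm, 139 mm tall. The -x side is clear.
- lever (a joint): Red lever's angle: 0 at rest (sprung), grows as pressed to the bar; 0.36 is parallel to the bar. Meets the stop screw somewhere in 0.24 to 0.37 (varies); would meet the bar at about 0.48. At the pressing point the spring takes 4 to 5 N at rest, 7 to 9 N at the stop; the stop's rubber then yields about 1 mm per 5 N. Hold with 12 to 20 N in all; over 45 N forces it.
- lever_pivot (a point): The lever's upright pivot, at x -35, y -60 mm of the fixture. From here the red blade runs towards +y, at rest leaning 0.36 rad out from the bar: 10 mm thick, 24 mm high (106 to 130 mm above the table), 180 mm long. It swings level.
- lever_pad (a point): The pressing point: on the lever's outer face (away from the bar), 140 mm from the pivot, at mid height, 118 mm above the table. Its axes turn with the lever: +x square to the face, towards the bar; +y along the lever to its free end; z up.
- catch (a joint): Yellow parking catch's angle: 0 to 0.15 when it props the lever, which is then blocked; grows as its tab is pushed round, first towards the lever's free end (+y), then towards the bar, up to 1.85 (along the bar). Aside from 1.6 on. It stays where left; friction about 1 N at the tab.
- catch_tab (a point): Centre of the top of the catch's upright round tab: 10 mm thick, standing 131 to 149 mm above the table, 60 mm from the catch's pivot. The flat arm under it is 12 mm wide, ends 11 mm past the tab, and has its top 131 mm above the table, level with the lever's top.
- catch_pivot (a point): The catch's upright pivot on top of the bar, at x 0, y 75 mm of the fixture, 131 mm above the table. At 0 the arm points from here to -x, turned 0.36 rad towards -y; it turns level, clockwise seen from above, as it is pushed aside.
- stop_screw (a joint): How far the stop screw is set out towards the lever, 0 to 8 mm (in m). Fixed by its lock: pressing does not move it.
- stop_point (a point): Rubber tip of the brass stop screw (10 mm thick, 118 mm above the table) that the lever's inner face meets, 65 mm along the bar from the lever's pivot.
- jar: clear glass jar with an orange cap, 84 mm across, 150 mm tall; origin under its centre
- tape: roll of grey tape lying flat, 90 mm across, 24 mm high; origin under its centre
- screwdriver: screwdriver lying on the bench; origin under its middle
- mug: blue mug, 80 mm across, 90 mm tall; origin under its centre
- cleaner: small amber bottle, 40 mm across, 90 mm tall; origin under its centre
- boss_clamp: dark steel rod clamp, about 80 x 30 x 30 mm, lying on the bench; origin under the centre of its block
- gap_gauge: small stepped steel gauge block 16 x 60 x 22 mm lying on the fixture's base plate beyond the bar; origin under its centre. Leave it where it is

How it is judged:
By the outcome, as a careful person would: the job done as asked, in the order asked, and still so for the second after the job is handed in, while the arm keeps its last pose, push and grip.
It also fails if it takes over 64 s, if anything falls off the work surface, if the arm or the gripper's body presses on something with over 40 N, if the wrist force passes 120 N, or if a joint passes its speed limit or range.

## Robot

A 7-joint arm with a two-finger parallel gripper is mounted at the origin on the work surface. World frame = base frame: x ahead of the robot, y to its left, z up, the work surface at z = 0. Lengths are in m, angles in rad, forces in N, time in s.
With the tool pointing down it reaches from about 0.4 to 0.85 m from the base axis. Payload 10.4 kg.
Tool frame: the origin (TCP) lies on the front face of the gripper's body, between the roots of the fingers; the fingertips stand 73 mm ahead of it and the grasp point (between the pads) lies 54 mm ahead of it; x points along the fingers, y is the direction in which the jaws open and shut, and the axes are right-handed (so a half turn about x gives the same grasp; the last joint's range is limited). The gripper opens to 85 mm and grips with 20 to 120 N. Pads are 22 mm wide; open, the fingers measure 114 mm over their backs; the gripper's body (76 mm by 85 mm) begins 54 mm behind the grasp point. The pads swing forward as they close: fully open they stand 13 mm farther back than shut.
Start: joints at [1.156, 0.332, -0.065, 1.46, 0.022, 1.35, -0.088], TCP at [0.239, -0.578, 0.304] pointing down, gripper open.
Joint ranges: [-2.6, 2.6], [-0.5, 2.12], [-1.47, 1.34], [0.16, 2.42], [-1.27, 4.41], [0.06, 2.06], [-2.6, 2.6]. Speed limits (rad/s): [2.22, 2.22, 2.79, 2.79, 3.14, 3.14, 3.14].

## Interface

Orientations are given as a unit quaternion [x, y, z, w].
In Python, from workcell import manip gives the robot as it stands. The module is installed in compiled form; this text tells all that it offers.
- The arm moves only by the tool arm_command, never from a script. Its argument "moves" is a list that holds one entry, the list of rows, each a list of 5 numbers: the closure, from 0 (fully open) to 1 (shut), then the shift along the tool's x, y, z in units of 25 mm (1.0 is 25 mm), then the turn about the tool's x in degrees. A call has 1 to 12 rows; each row shifts and turns the commanded pose from where the row before left it, along the tool's axes as they then stand; what a row does not reach is not made up. A row lasts 1/12 s, in which the tool goes at most 41.7 mm and 7.16 degrees, less where a joint would pass 70% of its speed; a pose out of reach is approached as far as the arm can. A call is refused whole if a number of a shift passes 1 or a number of a turn 7.16, either way. A call with a gripper value outside its range is refused whole. The fingers move at their own pace and stop on an object; "force" is the grip in N (left out, the last holds). Time passes only in rows, so rows that do not move let the fingers close. It gives the time, the measured TCP pose, the force and the opening at its end, in the units of the state.
- manip.get_obs(): the state, without advancing time (a new reading comes with each control period).
- manip.camera(name): name is "scene" or "top" or "wrist"; returns the picture (420x560x3 uint8, red, green, blue); there is no depth.
- manip.camera_info(name): a dict with "vfov" (degrees; the focal length in pixels is half the picture's height over the tangent of half this angle, whatever the lens; pixels are square), "cx", "cy" (the principal point, pixels), "pose" (4x4, takes a point from camera to world coordinates). Camera axes: x right, y down, z forward; pixel columns grow to the right and rows downward; lengths in m; the calibration is good to about 2 mm. A picture is of the moment at which its call begins: read the wrist's pose just before it. camera_info takes no time and is no camera call; for the wrist camera it gives the pose at the moment of the call.
- manip.hand_in(): hands the job in, once; it reports no verdict.
Trained networks look in the newest picture that a camera, given by its name, has taken for a name from the list of things; names that differ only in an ending like _2 or _b are one class to them, and where a whole thing is asked for, a point or a joint stands for the part that bears it (a point fixed in the world has none). Each returns a list of dicts, best first, with "confidence" (0 to 1); they miss things now and then, are a little off and sometimes report something else, mostly with a low value. They report only what shows in the picture. A call takes as long as a camera call.
- manip.regions_of(query, camera): "mask" (420x560 bool, what is visible of it) and "rect" ([left, top, right, bottom] in pixels, round what is visible of it).
- manip.pinpoint(query, camera): "pixel" ([row, column] in pixels: a listed point, or the origin of a listed thing).
The state is a dict: "clock": time; "joint_pos": joint angles; "joint_velocities": joint speeds; "tau": joint torques, N m; "position": TCP position; "ee_rot": TCP orientation; "ft_force": force on the tool from outside, world axes, zero at the start; "torque": the same for the moment, N m; "grip_width": opening from 0.0 (shut) to 1.0 (fully open).
Only numpy, scipy, OpenCV 4.12 (cv2) and the standard library are available. Lean on these libraries where they do the work, as an engineer would, in place of code of your own. Each camera call takes 0.05 s, during which the arm holds its last target.

## Working session

There is one attempt and no reset: what is moved stays moved. The work goes in short steps, Python scripts to look and compute and a tool call to move; the robot and the scene stay as the last step left them, time stands still between calls to the robot, and variables do not carry over. Pictures are saved under pics/ and viewed, and the job is handed in when it is done.

Besides the shell and the picture viewer there is one more tool, called after ">>>" as a command line: name --argument value ..., lists and objects as JSON in quotes. arm_command: Moves the arm, as the interface text tells. Its arguments: {"type":"object","properties":{"moves":{"type":"array","items":{"type":"array","items":{"type":"array","items":{"type":"number"}}}},"force":{"type":"number"}},"required":["moves"]}

```bash
mkdir -p pics
cat > h.py <<'E'
import numpy as np, cv2
from workcell import manip
def K(c):
    i=manip.camera_info(c); f=210/np.tan(np.radians(i['vfov'])/2); return f,i['cx'],i['cy'],np.array(i['pose'])
def ray(c,px):
    f,cx,cy,P=K(c); d=np.array([(px[1]-cx)/f,(px[0]-cy)/f,1.]); return P[:3,3],P[:3,:3]@d
def atz(c,px,z):
    o,d=ray(c,px); return o+d*(z-o[2])/d[2]
def proj(c,p):
    f,cx,cy,P=K(c); q=P[:3,:3].T@(np.array(p)-P[:3,3]); return np.array([q[1]/q[2]*f+cy,q[0]/q[2]*f+cx])
def shot(c,n):
    im=manip.camera(c); cv2.imwrite(f'pics/{n}.png',im[:,:,::-1]); return im
E
python3 - <<'E'
from h import *
o=manip.get_obs(); print({k:np.round(v,3) for k,v in o.items()})
for c in ['scene','top','wrist']:
    shot(c,c+'0')
    print(c,np.round(manip.camera_info(c)['pose'],3).tolist(),manip.camera_info(c)['vfov'])
for c in ['top','scene']:
  for q,z in [('fixture',0),('lever_pivot',.118),('lever_pad',.118),('catch_tab',.149),('catch_pivot',.131),('stop_point',.118)]:
    for r in manip.pinpoint(q,c)[:2]:
        print(c,q,np.round(r['pixel'],1),round(r['confidence'],2),np.round(atz(c,r['pixel'],z),4))
print(manip.get_obs()['clock'])
E
```

```text
{'clock': np.float64(0.0), 'joint_pos': array([ 1.156,  0.333, -0.065,  1.461,  0.022,  1.35 , -0.089]), 'joint_velocities': array([-0.002, -0.   , -0.   , -0.001,  0.001,  0.001, -0.   ]), 'tau': array([-0.0000e+00, -6.2546e+01,  4.9000e-02, -3.9160e+01,  1.6000e-02,
        1.0000e-02,  0.0000e+00]), 'position': array([ 0.239, -0.577,  0.303]), 'ee_rot': array([-0.693, -0.138,  0.694, -0.137]), 'ft_force': array([0.336, 0.07 , 0.076]), 'torque': array([-0.015, -0.051,  0.044]), 'grip_width': np.float64(1.002)}
scene [[0.259, 0.833, -0.488, 1.16], [0.966, -0.226, 0.126, -0.163], [-0.006, -0.504, -0.863, 1.188], [0.0, 0.0, 0.0, 1.0]] 42.024160797337494
top [[-0.017, -0.992, 0.123, 0.388], [-1.0, 0.018, 0.01, -0.001], [-0.013, -0.122, -0.992, 1.381], [0.0, 0.0, 0.0, 1.0]] 48.33648217670566
wrist [[0.383, -0.878, -0.287, 0.312], [-0.924, -0.365, -0.118, -0.548], [-0.001, 0.31, -0.951, 0.373], [0.0, 0.0, 0.0, 1.0]] 62.05106058100169
top fixture [188.2 286.6] 0.78 [ 0.628  -0.0057  0.    ]
top lever_pivot [191.  308.9] 0.66 [ 0.5986 -0.0661  0.118 ]
top lever_pivot [213.2 162.7] 0.22 [0.5448 0.3336 0.118 ]
top lever_pad [214.4 263.8] 0.65 [0.5365 0.0579 0.118 ]
top lever_pad [210.9 163.9] 0.49 [0.551  0.3304 0.118 ]
top catch_pivot [210.1 163.2] 0.61 [0.5516 0.3289 0.131 ]
top catch_pivot [187.4 286.6] 0.45 [ 0.6075 -0.0054  0.131 ]
scene fixture [263.9 288.6] 0.98 [0.621  0.0046 0.    ]
scene fixture [173.4 299.2] 0.59 [0.3746 0.1026 0.    ]
scene lever_pivot [238.1 253.9] 0.89 [ 0.5936 -0.0693  0.118 ]
scene lever_pad [197.2 303.4] 0.57 [0.5194 0.0669 0.118 ]
scene catch_tab [208.8 305.8] 0.69 [0.5686 0.0568 0.149 ]
scene catch_pivot [229.5 318.5] 0.62 [0.6169 0.0724 0.131 ]
scene stop_point [230.2 284.1] 0.65 [0.5918 0.0006 0.118 ]
scene stop_point [173.3 297.9] 0.31 [0.4515 0.0733 0.118 ]
0.75
```

View pics/scene0.png

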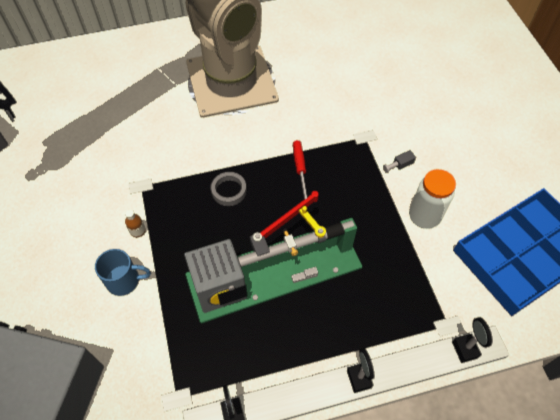

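View pics/top0.png

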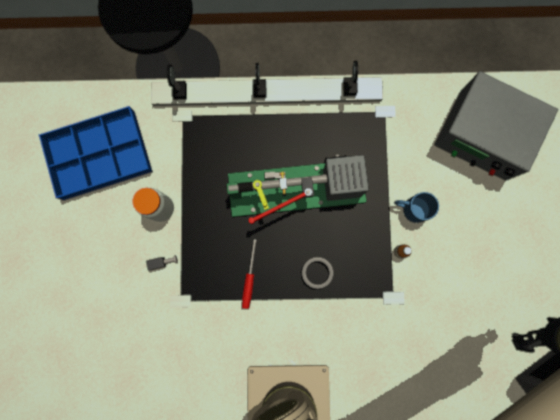

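View pics/wrist0.png

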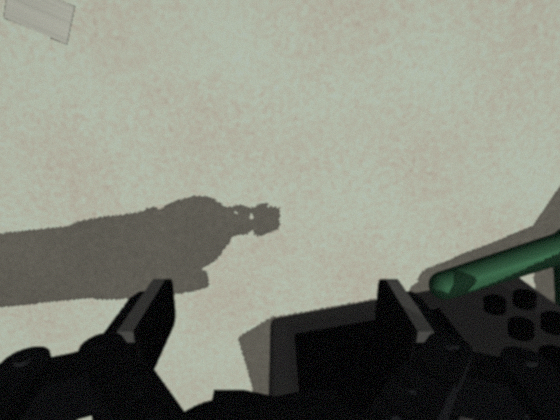

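Run:
```python
import cv2
a=cv2.imread('pics/scene0.png')[150:330,180:370]; b=cv2.imread('pics/top0.png')[145:235,215:385]
cv2.imwrite('pics/z1.png',cv2.resize(a,None,fx=3.3,fy=3.3,interpolation=cv2.INTER_CUBIC))
cv2.imwrite('pics/z2.png',cv2.resize(b,None,fx=4.5,fy=4.5,interpolation=cv2.INTER_CUBIC))
```

```text
(no output)
```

View pics/z1.png

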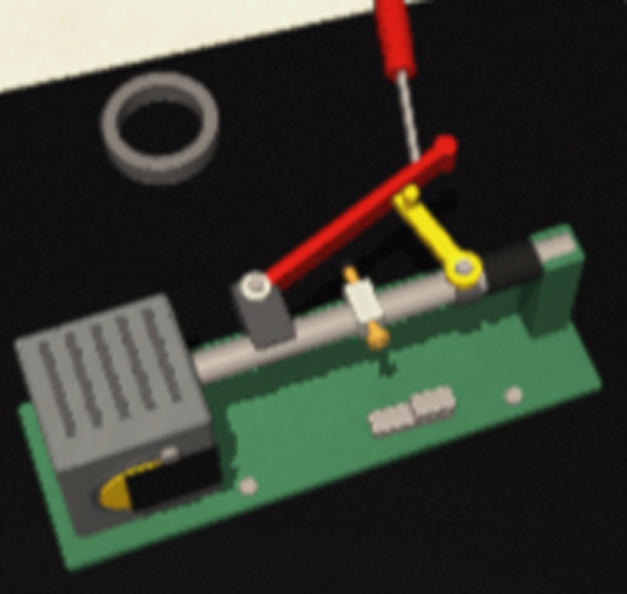

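View pics/z2.png

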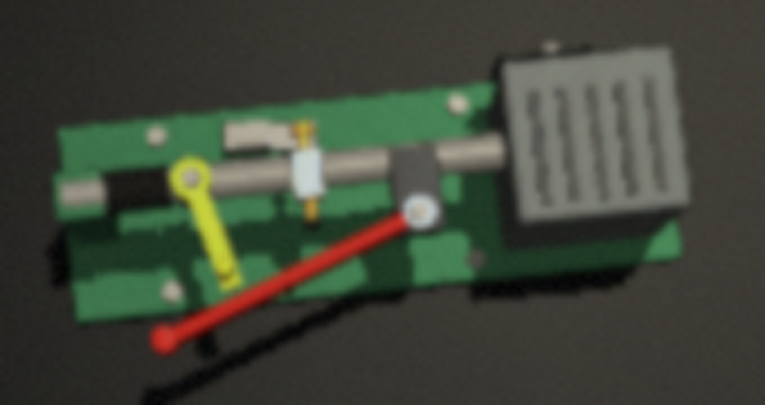

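```bash
cat >> h.py <<'E'
from scipy.spatial.transform import Rotation as R
from scipy.optimize import least_squares
def fx(p,F):
    c,s=np.cos(F[2]),np.sin(F[2]); return np.array([F[0]+c*p[0]-s*p[1],F[1]+s*p[0]+c*p[1],p[2]])
E
python3 - <<'E'
from h import *
obs=[('scene',(230.9,320.6),(0,.075,.134)),('scene',(237,257.9),(-.035,-.06,.135)),('scene',(266.4,361.8),(.065,.2,.012)),('scene',(322.1,201.2),(.065,-.2,.012)),
('top',(173.9,228.3),(.065,.2,.012)),('top',(216.1,232.3),(-.065,.2,.012)),('top',(202.3,366.6),(-.065,-.2,.012)),('top',(184.6,257.2),(0,.075,.134)),('top',(191.9,308.6),(-.035,-.06,.135))]
f=lambda F:np.concatenate([proj(c,fx(p,F))-np.array(px) for c,px,p in obs])
r=least_squares(f,[.62,0,.1],loss='soft_l1'); F=r.x; print(F,np.round(f(F).reshape(-1,2),1).tolist())
np.save('F.npy',F)
o=manip.get_obs(); q=o['ee_rot']; print(np.round(R.from_quat(q).as_matrix(),3))
for n,p in [('tab0',(-.0562,.0539,.149)),('pad0',fx((0,0,0),[0,0,0]))]: print(n,fx(p,F),proj('scene',fx(p,F)),proj('top',fx(p,F)))
d=np.array([-np.sin(.36),np.cos(.36)]);print('levertip',fx((-.035+.18*d[0],-.06+.18*d[1],.13),F))
for c in ['scene','top']:
    im=cv2.imread(f'pics/{c}0.png')
    for p in [(-.0562,.0539,.149),(-.035+.18*d[0],-.06+.18*d[1],.13),(0,.075,.131),(-.035,-.06,.135),(.065,.2,.012),(.065,-.2,.012),(-.065,.2,.012),(-.065,-.2,.012)]:
        v=proj(c,fx(p,F)); cv2.circle(im,(int(v[1]*8+4),int(v[0]*8+4)),16,(255,0,255),-1,shift=3)
    im=im[150:330,190:370] if c=='scene' else im[140:240,215:385]
    cv2.imwrite(f'pics/ov_{c}.png',cv2.resize(im,None,fx=3.3,fy=3.3,interpolation=cv2.INTER_CUBIC))
E
```

```text
[ 0.62549144 -0.02851509  0.08455511] [[1.5, -13.1], [0.6, -13.8], [-2.5, 2.6], [-3.0, 0.6], [-0.3, -3.0], [0.6, -3.2], [0.6, -2.5], [-1.3, 10.3], [-1.0, 10.0]]
[[ 0.     0.382 -0.924]
 [-0.    -0.924 -0.382]
 [-1.     0.    -0.   ]]
tab0 [0.56494013 0.020446   0.149     ] [211.12139565 289.59885591] [202.1754595  277.18713553]
pad0 [ 0.62549144 -0.02851509  0.        ] [268.84537876 275.75190063] [188.88812589 294.23670568]
levertip [0.51827361 0.07124774 0.13      ]
```

View pics/ov_scene.png

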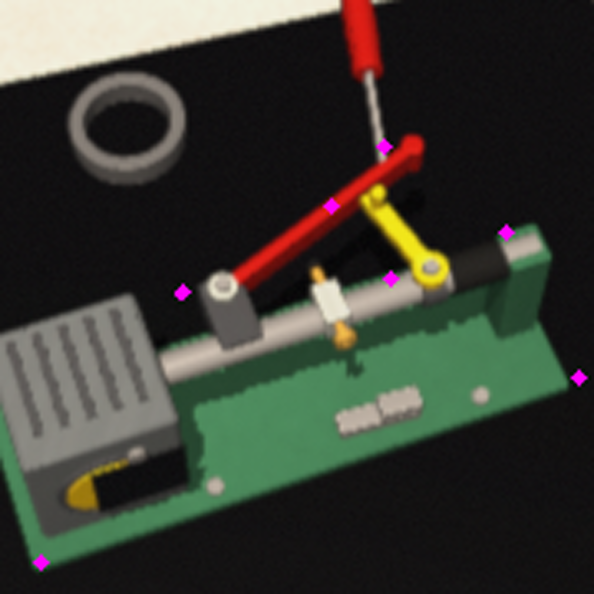

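View pics/ov_top.png

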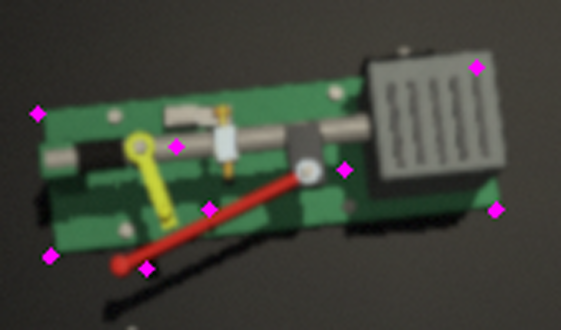

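```bash
cat > ov.py <<'E'
from h import *
def overlay(F,ims,tag,lev=0.,ca=0.):
    d=np.array([-np.sin(.36-lev),np.cos(.36-lev)]); t=np.pi+.36-ca
    for c,im in ims.items():
        im=im.copy()
        for p in [(.06*np.cos(t),.075+.06*np.sin(t),.149),(-.035+.18*d[0],-.06+.18*d[1],.13),(-.035+.14*d[0],-.06+.14*d[1],.13),(0,.075,.134),(-.035,-.06,.135),(0,.145,.118)]:
            v=proj(c,fx(p,F)); cv2.circle(im,(int(v[1]*8+4),int(v[0]*8+4)),12,(255,0,255),-1,shift=3)
        im=im[150:330,180:370] if c=='scene' else im[140:240,215:385]
        cv2.imwrite(f'pics/{tag}_{c}.png',cv2.resize(im,None,fx=3.3,fy=3.3,interpolation=cv2.INTER_CUBIC))
E
python3 - <<'E'
from ov import *
obs=[('scene',(230.9,320.6),(0,.075,.134),0),('scene',(237,257.9),(-.035,-.06,.135),0),('scene',(266.4,361.8),(.065,.2,.012),1),('scene',(322.1,201.2),(.065,-.2,.012),1),
('top',(173.9,228.3),(.065,.2,.012),1),('top',(216.1,232.3),(-.065,.2,.012),1),('top',(202.3,366.6),(-.065,-.2,.012),1),('top',(184.6,257.2),(0,.075,.134),0),('top',(191.9,308.6),(-.035,-.06,.135),0)]
f=lambda G:np.concatenate([proj(c,fx((p[0],p[1]+b*G[3],p[2]),G))-np.array(px) for c,px,p,b in obs])
r=least_squares(f,[.62,0,.1,0],loss='soft_l1'); F=r.x; print(F,np.round(f(F).reshape(-1,2),1).tolist())
np.save('F.npy',F[:3])
for n,p in [('tab0',(-.0562,.0539,.149)),('levertip',(-.098,.108,.13)),('pad0',(-.0843,.071,.118))]: print(n,fx(p,F))
overlay(F,{c:cv2.imread(f'pics/{c}0.png') for c in ['scene','top']},'ov2')
E
```

```text
[ 6.26076404e-01  3.45347752e-04  9.22832092e-02 -3.64128685e-02] [[-1.5, -0.6], [-2.0, -1.0], [-0.9, 0.1], [-0.0, -1.9], [-1.1, -0.7], [-0.2, -0.5], [-1.3, 0.1], [-1.1, -0.4], [-1.2, -0.7]]
tab0 [0.56514853 0.04883704 0.149     ]
levertip [0.51854096 0.09885488 0.13      ]
pad0 [0.5355923 0.0632748 0.118    ]
```

View pics/ov2_scene.png

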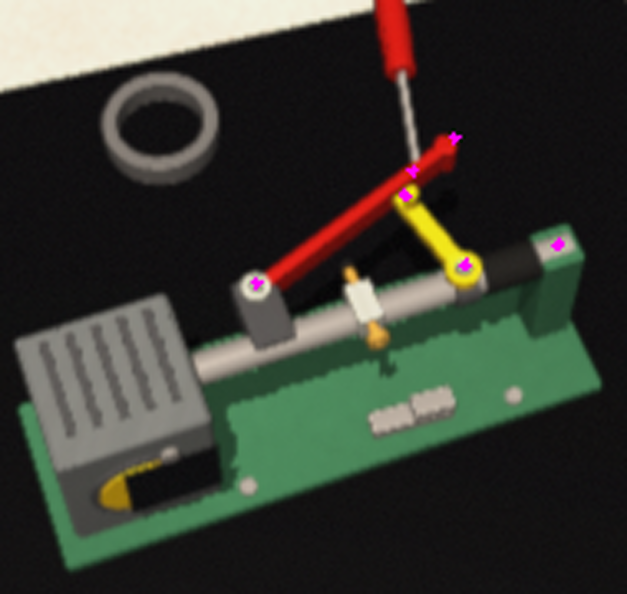

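View pics/ov2_top.png

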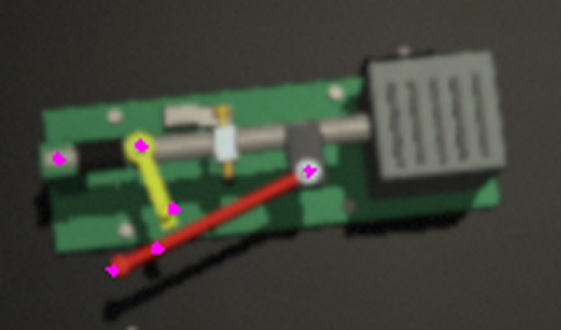

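>>> arm_command --moves '[[[1,0,-0.62,-0.78,-7.1],[1,0,-0.52,-0.85,-7.1],[1,0,-0.41,-0.91,-7.1],[1,0,-0.3,-0.95,-7.1],[1,0,-0.17,-0.98,-7.1],[1,0,-0.05,-1,-7.1],[1,0,0.07,-1,-7.1],[1,0,0.19,-0.98,-7.1],[1,0,0.31,-0.95,-7.1],[1,0,0.43,-0.9,-7.1],[1,0,0.54,-0.84,-1.8],[1,0,0.56,-0.83,0]]]' --force 40

```text
clock: 1.75
position: [0.3846, -0.3144, 0.3041]
ee_rot: [0.477, 0.522, -0.477, 0.522]
ft_force: [1.3, -0.3, -0.4]
grip_width: 0.004
```

```bash
cat > st.py <<'E'
from h import *
import sys
def st(tx=None,ty=None,tz=None):
    F=np.load('F.npy'); o=manip.get_obs(); p=o['position']; M=R.from_quat(o['ee_rot']).as_matrix()
    c,s=np.cos(F[2]),np.sin(F[2]); d=p[:2]-F[:2]; ff=o['ft_force']
    print('t',round(float(o['clock']),2),'pos',np.round(p,4),'fix mm',np.round([1e3*(c*d[0]+s*d[1]),1e3*(-s*d[0]+c*d[1]),1e3*(p[2]-.073)],1),'yaw-fix deg',round(float(np.degrees(np.arctan2(M[1,1],M[0,1])-F[2])),2),'xdown',np.round(M[:,0],3),'F fix',np.round([c*ff[0]+s*ff[1],-s*ff[0]+c*ff[1],ff[2]],2),'g',round(float(o['grip_width']),3),'q',np.round(o['joint_pos'],2))
    if tx is not None:
        t=fx((tx/1e3,ty/1e3,tz/1e3+.073),F); print('delta units tool xyz',np.round(M.T@(t-p)/.025,2))
if __name__=='__main__': st(*map(float,sys.argv[1:]))
E
python3 st.py -52 30 158
```

```text
t 1.75 pos [ 0.3846 -0.3144  0.3041] fix mm [-269.5 -291.1  231.1] yaw-fix deg -0.06 xdown [ 0. -0. -1.] F fix [ 1.23 -0.43 -0.36] g 0.004 q [ 0.97  0.07 -0.39  1.77  0.03  1.3   0.66]
delta units tool xyz [  2.92   8.68 -12.86]
```

>>> arm_command --moves '[[[1,0,0.66,-0.96,0],[1,0,0.66,-0.96,0],[1,0,0.66,-0.96,0],[1,0,0.66,-0.96,0],[1,0,0.66,-0.96,0],[1,0,0.66,-0.96,0],[1,0,0.66,-0.96,0],[1,0,0.66,-0.96,0],[1,0,0.66,-0.96,0],[1,0,0.66,-0.96,0],[1,0,0.66,-0.96,0],[1,0,0.66,-0.96,0]]]'

```text
clock: 2.75
position: [0.5553, -0.0092, 0.3041]
ee_rot: [0.478, 0.521, -0.477, 0.522]
ft_force: [-0.0, 0.0, 0.6]
grip_width: 0.001
```

>>> arm_command --moves '[[[1,0.5,0,0,0],[1,0.5,0,0,0],[1,0.5,0,0,0],[1,0.5,0,0,0],[1,0,0,0,0],[1,0,0,0,0]]]'

```text
clock: 3.25
position: [0.5542, -0.0118, 0.2531]
ee_rot: [0.477, 0.522, -0.478, 0.522]
ft_force: [-0.5, -0.0, 0.3]
grip_width: -0.0
```

```bash
python3 st.py -52 30 138
python3 - <<'E'
from h import *
for c in ['scene','top','wrist']: 
    im=shot(c,c+'1')
im=cv2.imread('pics/scene1.png')[130:310,190:380]; cv2.imwrite('pics/z3.png',cv2.resize(im,None,fx=3.3,fy=3.3,interpolation=cv2.INTER_CUBIC))
E
```

```text
t 3.25 pos [ 0.5542 -0.0118  0.2531] fix mm [-72.7  -5.5 180.1] yaw-fix deg -0.15 xdown [-0.002 -0.    -1.   ] F fix [-0.55  0.04  0.29] g -0.0 q [ 0.51  0.28 -0.67  1.69  0.18  1.24 -0.11]
delta units tool xyz [ 1.68  0.83 -1.42]
```

View pics/z3.png

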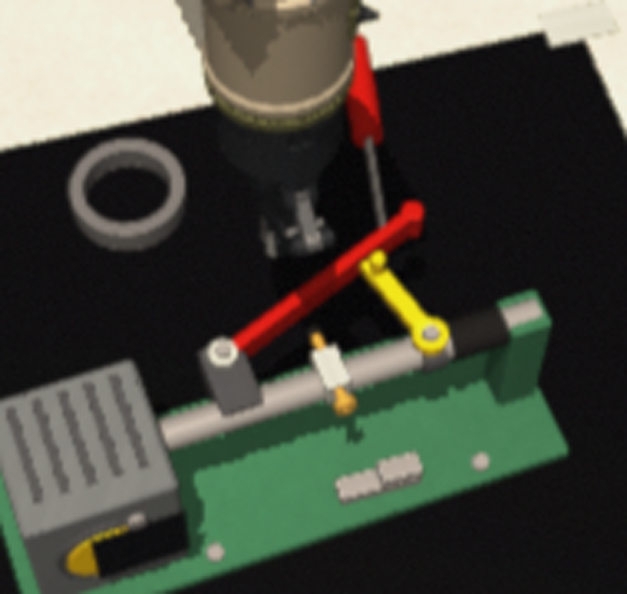

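View pics/wrist1.png

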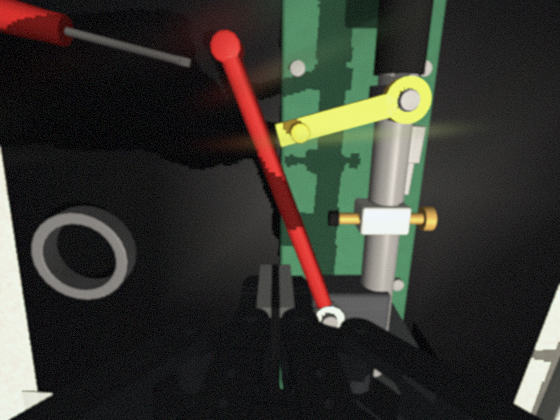

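Run:
```python
from h import *
F=np.load('F.npy');c,s=np.cos(F[2]),np.sin(F[2])
for n,px,z in [('tab',(129,299),.149),('cpiv',(100,408),.134),('lpiv',(318,330),.135),('knob',(45,225),.13)]:
    p=atz('wrist',px,z); d=p[:2]-F[:2]; print(n,np.round(p,4),'fix',np.round([1e3*(c*d[0]+s*d[1]),1e3*(-s*d[0]+c*d[1])],1))
```

```text
tab [0.5608 0.0551 0.149 ] fix [-60.   60.5]
cpiv [0.6165 0.0738 0.134 ] fix [-2.8 74. ]
lpiv [ 0.5945 -0.0597  0.135 ] fix [-37.  -56.8]
knob [0.5203 0.0914 0.13  ] fix [-97.  100.4]
```

>>> arm_command --moves '[[[1,0,0.4,-0.7,0],[1,0,0.4,-0.7,0],[1,0.5,0,0,0],[1,0.5,0,0,0],[1,0.4,0,0,0],[1,0.25,0,0,0],[1,0,0,0,0],[1,0,0,0,0]]]'

```text
clock: 4.07
position: [0.5713, 0.0251, 0.2124]
ee_rot: [0.477, 0.522, -0.477, 0.522]
ft_force: [0.5, 1.6, 0.3]
grip_width: 0.0
```

```bash
python3 st.py -52 118 138
python3 - <<'E'
from h import *
shot('wrist','wrist2')
E
```

```text
t 4.07 pos [0.5713 0.0251 0.2124] fix mm [-52.3  29.7 139.4] yaw-fix deg -0.09 xdown [-0.001 -0.    -1.   ] F fix [0.67 1.51 0.29] g 0.0 q [ 0.43  0.36 -0.67  1.69  0.24  1.17 -0.21]
delta units tool xyz [ 0.05  0.   -3.53]
```

View pics/wrist2.png

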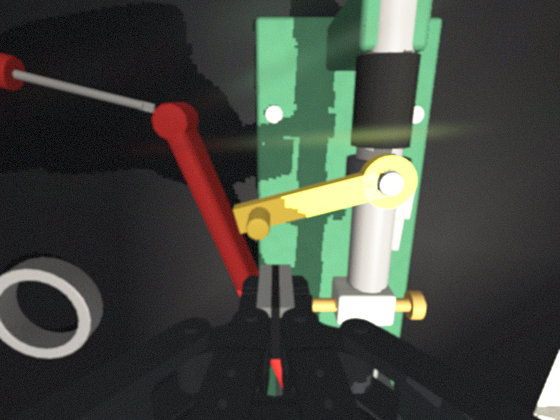

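>>> arm_command --moves '[[[1,0.04,-0.24,-0.4,0],[1,0,-0.04,-0.34,0],[1,0,-0.04,-0.34,0],[1,0,0.04,-0.28,0],[1,0,0.04,-0.28,0],[1,0,0.08,-0.22,0],[1,0,0.08,-0.22,0],[1,0,0.08,-0.22,0],[1,0,0.08,-0.22,0],[1,0,0,0,0]]]'

```text
clock: 4.95
position: [0.5683, 0.0899, 0.2117]
ee_rot: [0.477, 0.522, -0.476, 0.523]
ft_force: [-0.2, 0.0, -0.2]
grip_width: -0.003
```

```bash
python3 st.py
python3 - <<'E'
from h import *
shot('wrist','wrist3')
E
```

```text
t 4.95 pos [0.5683 0.0899 0.2117] fix mm [-49.3  94.5 138.7] yaw-fix deg 0.01 xdown [ 0.001  0.001 -1.   ] F fix [-0.23  0.03 -0.15] g -0.003 q [ 0.34  0.38 -0.7   1.68  0.26  1.18 -0.33]
```

View pics/wrist3.png

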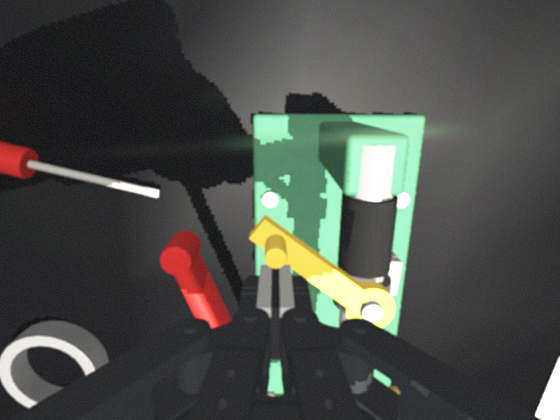

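>>> arm_command --moves '[[[1,0,0,0.4,0],[1,0,-0.5,0,0],[1,0,-0.5,0,0],[1,0,0,-0.6,0],[1,0,0,-0.65,0],[1,0,0.25,-0.1,0],[1,0,0.25,-0.12,0],[1,0,0.25,-0.12,0],[1,0,0.25,-0.12,0],[1,0,0.25,-0.1,0],[1,0,0.25,-0.08,0],[1,0,0,0,0]]]'

```text
clock: 6.0
position: [0.5785, 0.1282, 0.213]
ee_rot: [0.477, 0.523, -0.475, 0.523]
ft_force: [-2.3, 2.5, 15.9]
grip_width: -0.003
```

```bash
python3 st.py
python3 - <<'E'
from h import *
shot('wrist','wrist4')
E
```

```text
t 6.0 pos [0.5785 0.1282 0.213 ] fix mm [-35.6 131.7 140. ] yaw-fix deg 0.04 xdown [ 0.002  0.002 -1.   ] F fix [-2.06  2.66 15.89] g -0.003 q [ 0.27  0.41 -0.7   1.64  0.28  1.19 -0.41]
```

View pics/wrist4.png

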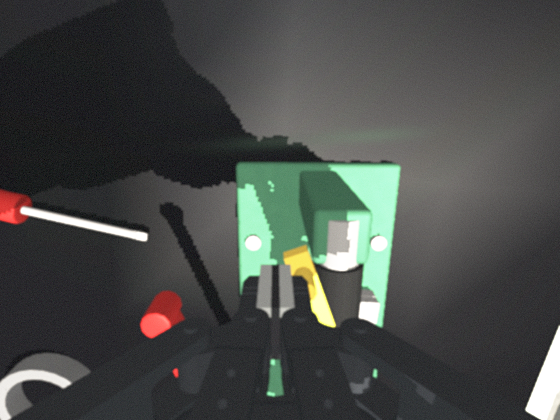

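>>> arm_command --moves '[[[1,-0.1,0,0,0],[1,0,0,0,0]]]'

```text
clock: 6.22
position: [0.5779, 0.1261, 0.2146]
ee_rot: [0.477, 0.522, -0.477, 0.522]
ft_force: [0.5, 0.1, 0.7]
grip_width: -0.004
```

```bash
python3 st.py
python3 - <<'E'
from h import *
im=shot('wrist','wrist5')[220:370,190:400]; cv2.imwrite('pics/z5.png',cv2.resize(im[:,:,::-1],None,fx=3.5,fy=3.5,interpolation=cv2.INTER_CUBIC))
im=shot('scene','scene5')[130:310,190:400]; cv2.imwrite('pics/z6.png',cv2.resize(im[:,:,::-1],None,fx=3.3,fy=3.3,interpolation=cv2.INTER_CUBIC))
E
```

```text
t 6.22 pos [0.5779 0.1261 0.2146] fix mm [-36.4 129.6 141.6] yaw-fix deg -0.09 xdown [ 0.001 -0.    -1.   ] F fix [0.53 0.09 0.65] g -0.004 q [ 0.27  0.41 -0.7   1.64  0.28  1.2  -0.4 ]
```

View pics/z5.png

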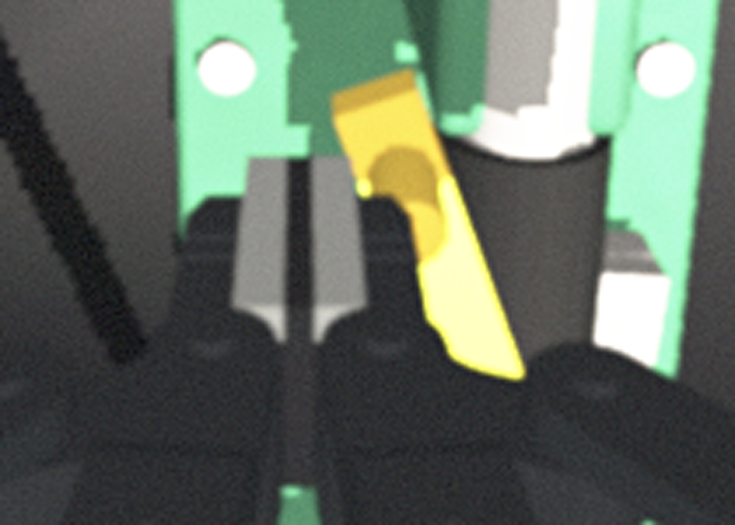

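View pics/z6.png

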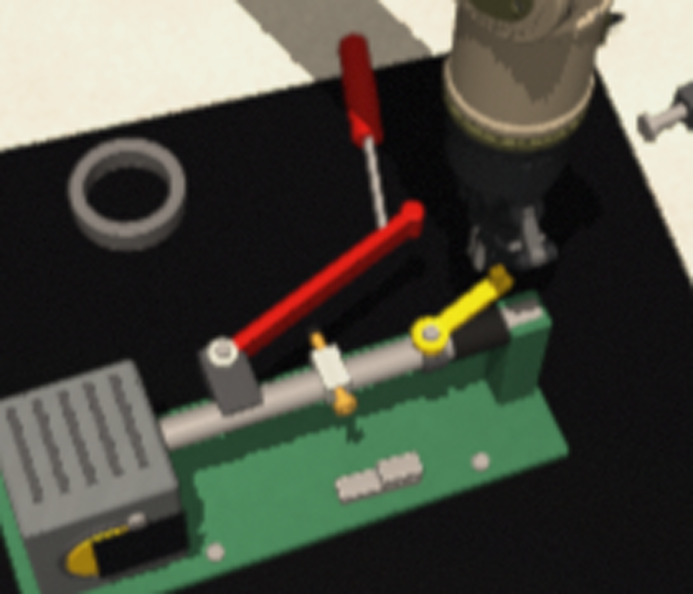

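```bash
cat > ca.py <<'E'
from h import *
import sys
F=np.load('F.npy');c,s=np.cos(F[2]),np.sin(F[2])
px=(float(sys.argv[1]),float(sys.argv[2]))
p=atz('wrist',px,float(sys.argv[3])); d=p[:2]-F[:2]; f=np.array([1e3*(c*d[0]+s*d[1]),1e3*(-s*d[0]+c*d[1])]); print('fix',f.round(1),'catch angle',np.pi+.36-np.arctan2(f[1]-75,f[0]),'corr', np.pi+.36-np.arctan2(f[1]-75,f[0]+2.5))
E
python3 ca.py 268 305 .149
python3 ca.py 279 306 .145
```

```text
fix [-23.8 140.4] catch angle 1.581293529001861 corr 1.6154691196654825
fix [-22.9 132.9] catch angle 1.5549100862278338 corr 1.5928049708339183
```

>>> arm_command --moves '[[[1,0.02,0.15,-0.05,0],[1,0,0.15,-0.03,0],[1,0,0.1,0,0],[1,0,0,0,0]]]'

```text
clock: 6.65
position: [0.5873, 0.1301, 0.214]
ee_rot: [0.477, 0.522, -0.476, 0.522]
ft_force: [-0.7, 1.7, 5.8]
grip_width: 0.002
```

```bash
python3 st.py
python3 - <<'E'
from h import *
im=shot('wrist','wrist7')[220:370,190:400]; cv2.imwrite('pics/z7.png',cv2.resize(im[:,:,::-1],None,fx=3.5,fy=3.5,interpolation=cv2.INTER_CUBIC))
E
```

```text
t 6.65 pos [0.5873 0.1301 0.214 ] fix mm [-26.6 132.8 141. ] yaw-fix deg -0.04 xdown [ 0.001  0.001 -1.   ] F fix [-0.54  1.73  5.76] g 0.002 q [ 0.26  0.43 -0.7   1.61  0.29  1.21 -0.41]
```

View pics/z7.png

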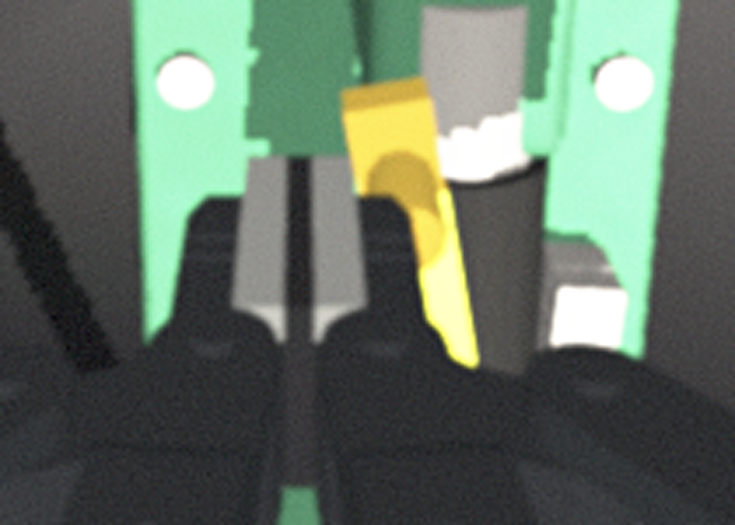

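>>> arm_command --moves '[[[1,-0.03,0.1,0,0],[1,0,0.1,0,0],[1,0,0,0,0],[1,0,0,0,0]]]'

```text
clock: 7.03
position: [0.5919, 0.1305, 0.2144]
ee_rot: [0.477, 0.522, -0.476, 0.522]
ft_force: [0.0, 2.1, 4.2]
grip_width: 0.004
```

```bash
python3 st.py
python3 - <<'E'
from h import *
im=shot('wrist','wrist8')[220:370,190:400]; cv2.imwrite('pics/z8.png',cv2.resize(im[:,:,::-1],None,fx=3.5,fy=3.5,interpolation=cv2.INTER_CUBIC))
E
```

```text
t 7.03 pos [0.5919 0.1305 0.2144] fix mm [-22.1 132.7 141.4] yaw-fix deg -0.04 xdown [ 0.  0. -1.] F fix [0.22 2.09 4.24] g 0.004 q [ 0.25  0.44 -0.7   1.6   0.3   1.21 -0.41]
```

View pics/z8.png

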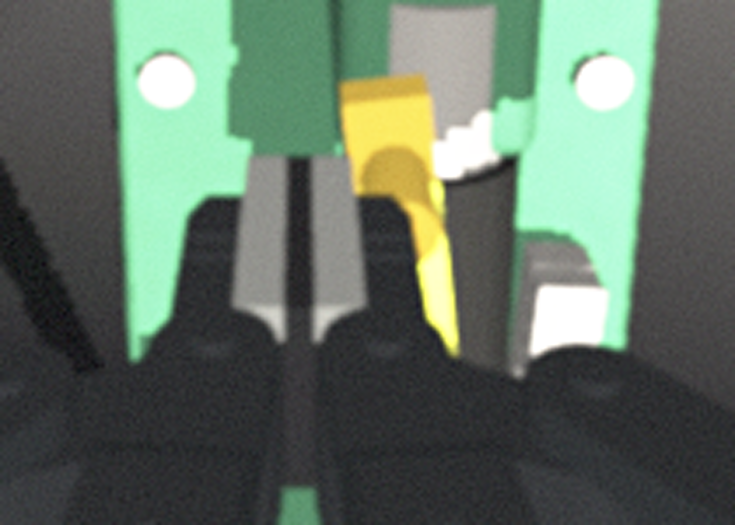

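>>> arm_command --moves '[[[1,0,-0.4,0,0],[1,-0.6,0,0,0],[1,-0.6,0,0,0],[1,0,-0.86,0.74,0],[1,0,-0.86,0.74,0],[1,0,-0.86,0.74,0],[1,0,-0.86,0.74,0],[1,0,0,0,-6],[1,0,0,0,-6],[1,0,0,0,-6],[1,0,0,0,0]]]'

```text
clock: 8.0
position: [0.5023, 0.047, 0.2439]
ee_rot: [0.387, 0.591, -0.388, 0.591]
ft_force: [-0.5, -0.3, 0.1]
grip_width: -0.003
```

```bash
python3 st.py -118 59 106
python3 - <<'E'
from h import *
im=shot('wrist','wrist9')
im=shot('scene','scene9')[130:310,190:400]; cv2.imwrite('pics/z9.png',cv2.resize(im[:,:,::-1],None,fx=3.3,fy=3.3,interpolation=cv2.INTER_CUBIC))
E
```

```text
t 8.0 pos [0.5023 0.047  0.2439] fix mm [-119.    57.8  170.9] yaw-fix deg 18.18 xdown [-0.001 -0.001 -1.   ] F fix [-0.52 -0.21  0.1 ] g -0.003 q [ 0.51  0.18 -0.75  1.82  0.14  1.19  0.12]
delta units tool xyz [ 2.6   0.05 -0.03]
```

View pics/wrist9.png

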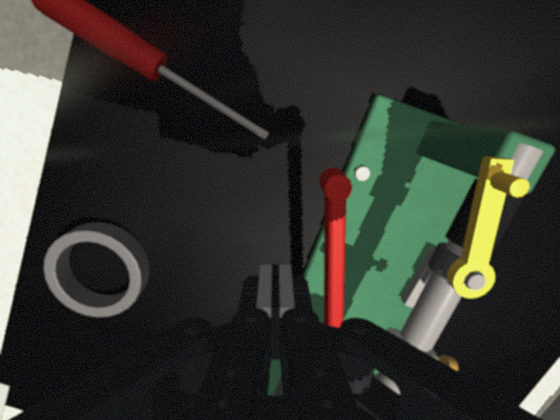

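View pics/z9.png

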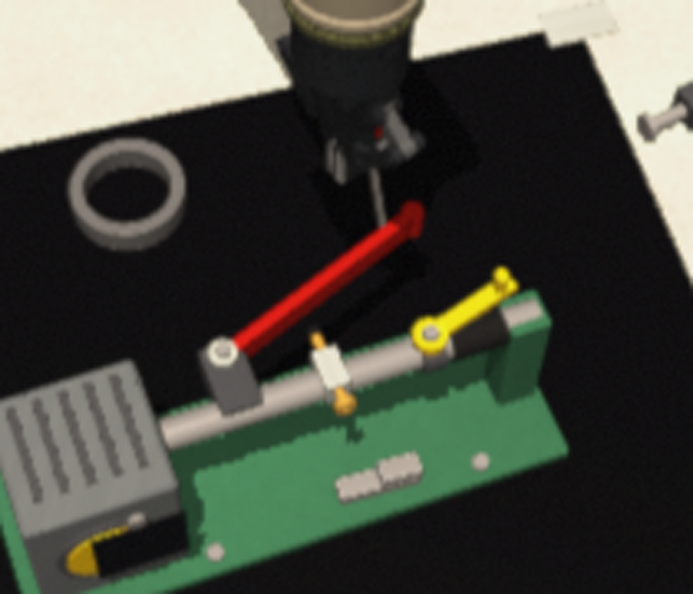

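Run:
```python
from h import *
F=np.load('F.npy');c,s=np.cos(F[2]),np.sin(F[2])
def fxy(cam,px,z):
    d=atz(cam,px,z)[:2]-F[:2]; return 1e3*np.array([c*d[0]+s*d[1],-s*d[0]+c*d[1]])
t=fxy('wrist',(186.5,519),.149); p=fxy('wrist',(280,475),.134); print(t,p,np.pi+.36-np.arctan2(t[1]-p[1],t[0]-p[0]))
a=fxy('wrist',(160,495),.131); print(a,np.pi+.36-np.arctan2(a[1]-p[1],a[0]-p[0]))
t=fxy('scene',(130+272/3.3,190+503/3.3),.149); p=fxy('scene',(130+333/3.3,190+430/3.3),.134);print(t,p,np.pi+.36-np.arctan2(t[1]-p[1],t[0]-p[0]))
manip.camera('top')
for cam in ['wrist','scene']:
    for q,z in [('catch_tab',.149),('catch_pivot',.131)]:
        for r in manip.pinpoint(q,cam)[:1]: print(cam,q,r['pixel'],r['confidence'],fxy(cam,r['pixel'],z))
```

```text
[-18.81523889 131.60603881] [-3.40972381 74.80535371] 1.6659471912124024
[-24.45424098 140.17589379] 1.6193466990631427
[-15.03588678 133.83379247] [ 3.66102086 74.17268314] 1.6271052320522514
wrist catch_tab [187.3, 521.0] 0.69 [-17.45328239 131.96734533]
wrist catch_pivot [282.5, 473.6] 0.86 [-0.67558216 72.65730679]
scene catch_tab [212.8, 342.8] 0.58 [-13.85976073 134.2209131 ]
scene catch_pivot [230.8, 315.9] 0.69 [-1.44606349 65.99602087]
```

>>> arm_command --moves '[[[1,0,0,0,6],[1,0,0,0,6],[1,0,0,0,6],[1,0,0.68,-0.75,0],[1,0,0.68,-0.75,0],[1,0,0.68,-0.75,0],[1,0,0.68,-0.75,0],[1,0.45,0,0,0],[1,0.45,0,0,0],[1,0.5,0,0,0],[1,0,0,0,0]]]'

```text
clock: 9.27
position: [0.5621, 0.1273, 0.2062]
ee_rot: [0.475, 0.523, -0.478, 0.521]
ft_force: [-0.3, -0.1, 0.1]
grip_width: 0.001
```

```bash
python3 st.py -35 133 135
python3 - <<'E'
from h import *
im=shot('wrist','wrist10')[200:370,190:400]; cv2.imwrite('pics/z10.png',cv2.resize(im[:,:,::-1],None,fx=3.5,fy=3.5,interpolation=cv2.INTER_CUBIC))
E
```

```text
t 9.27 pos [0.5621 0.1273 0.2062] fix mm [-52.  132.3 133.2] yaw-fix deg -0.11 xdown [-0.004 -0.002 -1.   ] F fix [-0.33 -0.07  0.09] g 0.001 q [ 0.29  0.39 -0.72  1.68  0.28  1.18 -0.42]
delta units tool xyz [-0.08  0.68 -0.03]
```

View pics/z10.png

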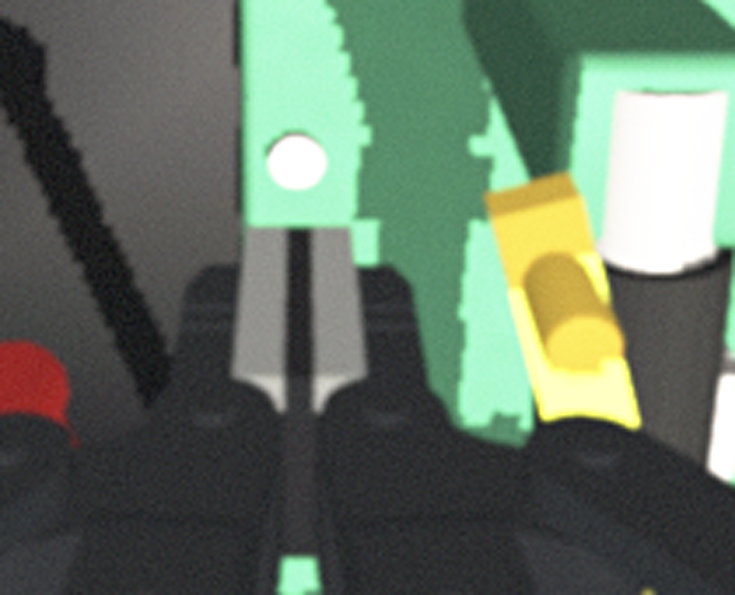

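>>> arm_command --moves '[[[1,-0.06,0.25,0,0],[1,0,0.25,0,0],[1,0,0.2,0,0],[1,0,0.15,0,0],[1,0,0.1,0,0],[1,0,0.05,0,0],[1,0,0,0,0]]]'

```text
clock: 9.9
position: [0.5887, 0.1312, 0.211]
ee_rot: [0.477, 0.522, -0.477, 0.522]
ft_force: [0.2, 0.8, 0.8]
grip_width: -0.0
```

```bash
python3 st.py
python3 - <<'E'
from h import *
im=shot('wrist','wrist11')[200:370,190:400]; cv2.imwrite('pics/z11.png',cv2.resize(im[:,:,::-1],None,fx=3.5,fy=3.5,interpolation=cv2.INTER_CUBIC))
E
```

```text
t 9.9 pos [0.5887 0.1312 0.211 ] fix mm [-25.1 133.7 138. ] yaw-fix deg -0.04 xdown [ 0.  0. -1.] F fix [0.26 0.78 0.84] g -0.0 q [ 0.26  0.44 -0.71  1.61  0.3   1.2  -0.42]
```

View pics/z11.png

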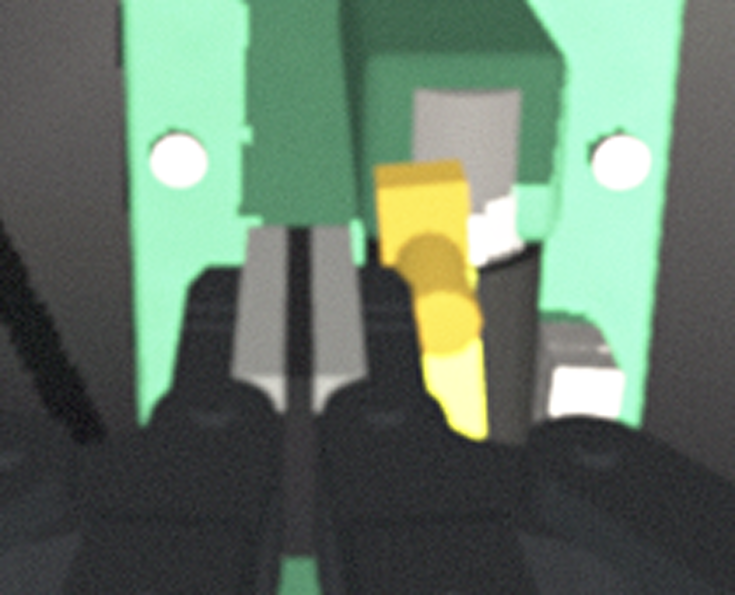

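>>> arm_command --moves '[[[1,0,0.1,0,0],[1,0,0.1,0,0],[1,0,0.04,0,0],[1,0,0,0,0]]]'

```text
clock: 10.28
position: [0.5926, 0.1319, 0.2102]
ee_rot: [0.475, 0.524, -0.478, 0.521]
ft_force: [-12.0, -0.9, 5.5]
grip_width: -0.001
```

```bash
python3 st.py
python3 - <<'E'
from h import *
im=shot('wrist','wrist12')[200:370,190:400]; cv2.imwrite('pics/z12.png',cv2.resize(im[:,:,::-1],None,fx=3.5,fy=3.5,interpolation=cv2.INTER_CUBIC))
E
```

```text
t 10.28 pos [0.5926 0.1319 0.2102] fix mm [-21.2 134.  137.2] yaw-fix deg 0.01 xdown [-0.005 -0.001 -1.   ] F fix [-12.04   0.22   5.54] g -0.001 q [ 0.26  0.46 -0.71  1.59  0.31  1.21 -0.42]
```

View pics/z12.png

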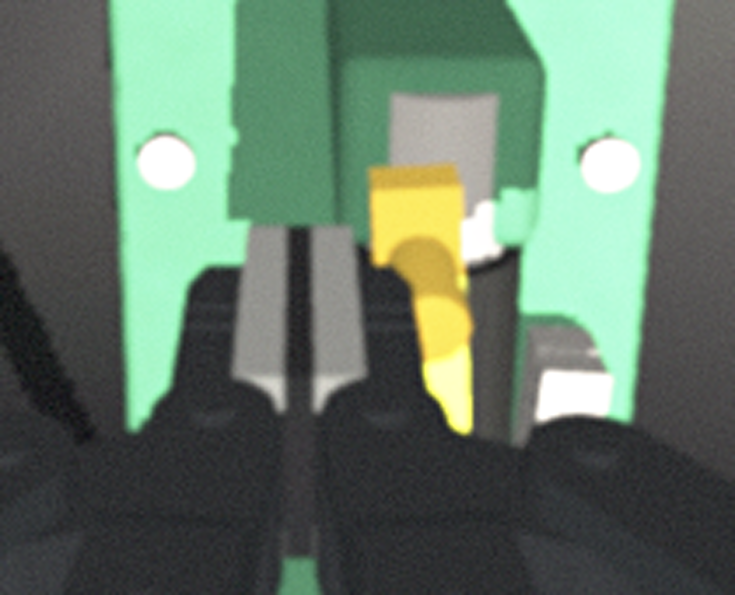

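>>> arm_command --moves '[[[1,0,-0.5,0,0],[1,-0.66,0,0,0],[1,-0.66,0,0,0],[1,0,-0.85,0.75,0],[1,0,-0.85,0.75,0],[1,0,-0.85,0.75,0],[1,0,-0.85,0.75,0],[1,0,0,0,-6],[1,0,0,0,-6],[1,0,0,0,-6],[1,0,0,0,0]]]'

```text
clock: 11.25
position: [0.5043, 0.0476, 0.2441]
ee_rot: [0.388, 0.591, -0.388, 0.592]
ft_force: [-0.7, 0.3, 0.4]
grip_width: -0.002
```

```bash
python3 st.py -119 59 98
python3 - <<'E'
from h import *
F=np.load('F.npy');c,s=np.cos(F[2]),np.sin(F[2])
def fxy(cam,px,z):
    d=atz(cam,px,z)[:2]-F[:2]; return 1e3*np.array([c*d[0]+s*d[1],-s*d[0]+c*d[1]])
shot('wrist','wrist13')
im=shot('scene','scene13')[130:310,190:400]; cv2.imwrite('pics/z13.png',cv2.resize(im[:,:,::-1],None,fx=3.3,fy=3.3,interpolation=cv2.INTER_CUBIC))
for cam in ['wrist','scene']:
    for q,z in [('catch_tab',.149),('catch_pivot',.131),('lever_pad',.118),('lever_pivot',.13)]:
        for r in manip.pinpoint(q,cam)[:1]: print(cam,q,r['pixel'],r['confidence'],fxy(cam,r['pixel'],z))
E
```

```text
t 11.25 pos [0.5043 0.0476 0.2441] fix mm [-116.9   58.3  171.1] yaw-fix deg 18.21 xdown [ 0.001 -0.001 -1.   ] F fix [-0.64  0.32  0.45] g -0.002 q [ 0.52  0.19 -0.77  1.82  0.14  1.19  0.12]
delta units tool xyz [ 2.92 -0.07 -0.06]
wrist catch_tab [187.5, 540.1] 0.66 [ -6.89899126 134.78474015]
wrist catch_pivot [280.1, 470.0] 0.74 [-1.88524912 73.52991398]
wrist lever_pad [233.0, 322.2] 0.77 [-91.13909765  70.54294287]
scene catch_tab [217.7, 344.7] 0.55 [ -0.91479206 133.0674304 ]
scene catch_pivot [232.4, 317.9] 0.57 [ 3.81441712 68.58944666]
scene lever_pad [198.4, 302.2] 0.85 [-98.00426109  72.31173975]
scene lever_pivot [242.6, 255.3] 0.98 [-20.96368769 -68.81090584]
```

View pics/wrist13.png

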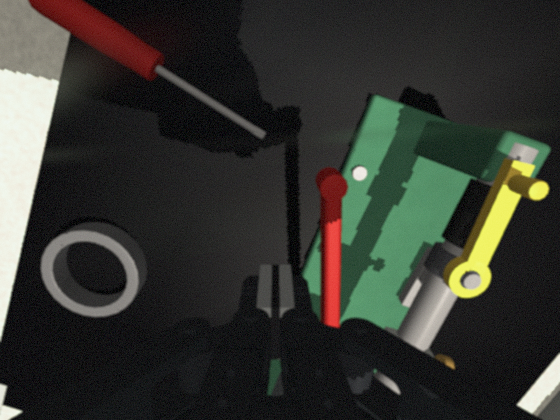

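View pics/z13.png

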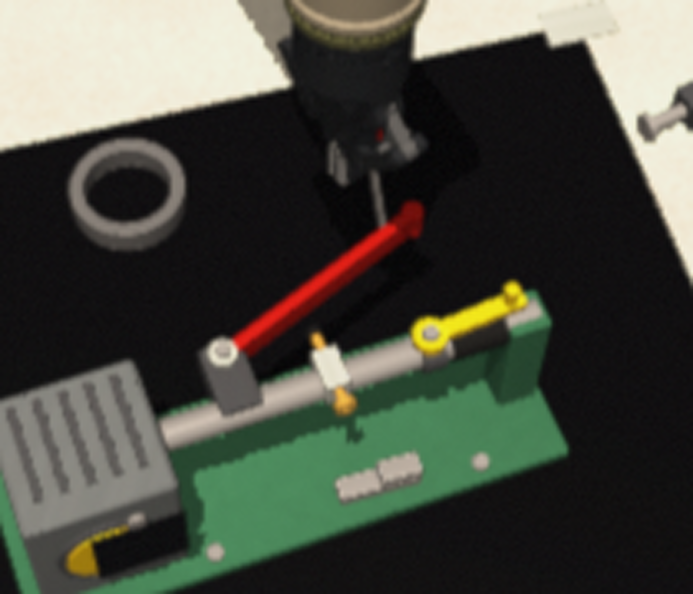

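>>> arm_command --moves '[[[1,0,-0.25,0,0],[1,0.6,0,0,0],[1,0.6,0,0,0],[1,0.6,0,0,0],[1,0.6,0,0,0],[1,0.38,0,0,0],[1,0,0,0,0],[1,0,0,0,0]]]'

```text
clock: 12.42
position: [0.4982, 0.0455, 0.1745]
ee_rot: [0.389, 0.591, -0.389, 0.59]
ft_force: [0.4, -0.3, 0.3]
grip_width: 0.002
```

```bash
python3 st.py -119 59 101
python3 - <<'E'
from h import *
shot('wrist','wrist14')
im=shot('scene','scene14')[130:310,190:400]; cv2.imwrite('pics/z14.png',cv2.resize(im[:,:,::-1],None,fx=3.3,fy=3.3,interpolation=cv2.INTER_CUBIC))
E
```

```text
t 12.42 pos [0.4982 0.0455 0.1745] fix mm [-123.1   56.8  101.5] yaw-fix deg 17.96 xdown [-0.001  0.    -1.   ] F fix [ 0.37 -0.29  0.26] g 0.002 q [ 0.5   0.26 -0.75  1.9   0.2   1.05  0.06]
delta units tool xyz [ 0.02  0.18 -0.03]
```

View pics/wrist14.png

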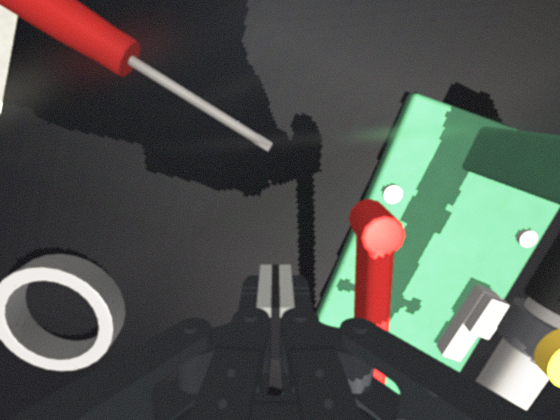

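View pics/z14.png

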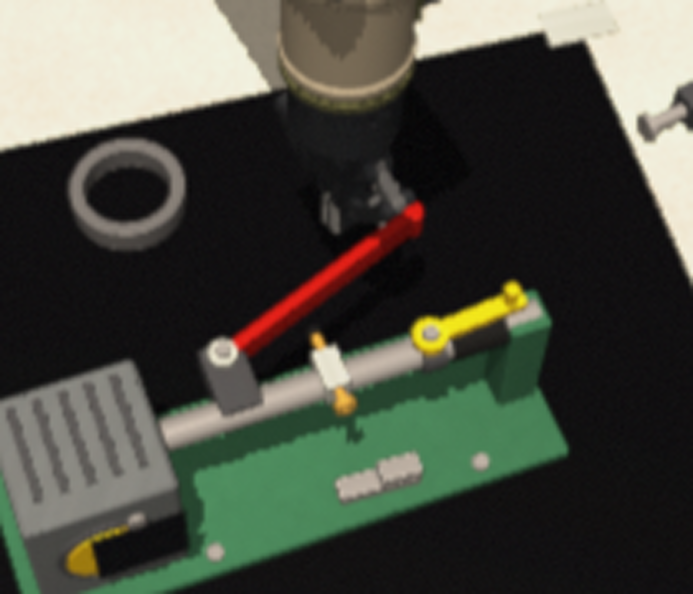

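>>> arm_command --moves '[[[1,-0.1,0.2,0,0],[1,0,0.2,0,0],[1,0,0.2,0,0],[1,0,0.15,0,0],[1,0,0.1,0,0],[1,0,0.1,0,0],[1,0,0.05,0,0],[1,0,0,0,0]]]'

```text
clock: 13.18
position: [0.5213, 0.0556, 0.1768]
ee_rot: [0.389, 0.591, -0.389, 0.59]
ft_force: [-4.0, -0.7, 3.4]
grip_width: -0.004
```

```bash
python3 st.py -90 70 104
python3 - <<'E'
from h import *
shot('wrist','wrist15')
E
```

```text
t 13.18 pos [0.5213 0.0556 0.1768] fix mm [-99.2  64.7 103.8] yaw-fix deg 17.97 xdown [-0.001 -0.    -1.   ] F fix [-4.06 -0.33  3.38] g -0.004 q [ 0.46  0.31 -0.75  1.84  0.24  1.08  0.03]
delta units tool xyz [-0.01  0.42 -0.09]
```

View pics/wrist15.png

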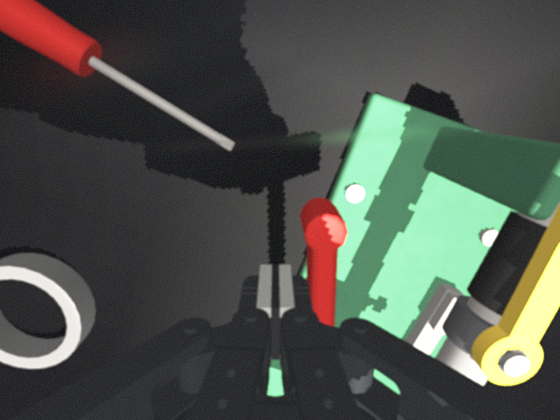

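>>> arm_command --moves '[[[1,0,0.17,-0.02,1.7],[1,0,0.17,-0.02,1.7],[1,0,0.17,-0.03,1.7],[1,0,0.17,-0.04,1.7],[1,0,0.17,-0.05,1.7],[1,0,0.17,-0.05,1.5],[1,0,0,0,0]]]'

```text
clock: 13.82
position: [0.5438, 0.0676, 0.1765]
ee_rot: [0.439, 0.554, -0.441, 0.554]
ft_force: [-5.5, -5.5, 2.6]
grip_width: -0.003
```

```bash
python3 st.py -70 77 104
```

```text
t 13.82 pos [0.5438 0.0676 0.1765] fix mm [-75.7  74.5 103.5] yaw-fix deg 7.81 xdown [-0.001 -0.002 -1.   ] F fix [-5.98 -5.01  2.6 ] g -0.003 q [ 0.39  0.36 -0.71  1.78  0.26  1.09 -0.18]
delta units tool xyz [-0.02  0.24 -0.07]
```

>>> arm_command --moves '[[[1,0,0.05,0.02,0.5],[1,0,0.05,0.02,0.5],[1,0,0.05,0,0.5],[1,0,0,0,0],[1,0,0,0,0]]]'

```text
clock: 14.23
position: [0.5469, 0.0685, 0.1765]
ee_rot: [0.446, 0.549, -0.447, 0.548]
ft_force: [-6.9, -1.0, 3.1]
grip_width: -0.005
```

```bash
python3 st.py -70 77 104
```

```text
t 14.23 pos [0.5469 0.0685 0.1765] fix mm [-72.5  75.2 103.5] yaw-fix deg 6.47 xdown [-0.002 -0.    -1.   ] F fix [-6.92 -0.37  3.07] g -0.005 q [ 0.39  0.37 -0.7   1.78  0.26  1.1  -0.2 ]
delta units tool xyz [-0.02  0.11 -0.06]
```

>>> arm_command --moves '[[[1,0,0.05,0,0.5],[1,0,0.05,0,0.5],[1,0,0,0,0],[1,0,0,0,0]]]'

```text
clock: 14.57
position: [0.5493, 0.0693, 0.1765]
ee_rot: [0.45, 0.545, -0.451, 0.544]
ft_force: [-6.5, 0.2, 3.1]
grip_width: -0.001
```

>>> arm_command --moves '[[[1,0,0.05,0,0.5],[1,0,0.05,0,0.5],[1,0,0,0,0],[1,0,0,0,0]]]'

```text
clock: 14.9
position: [0.5512, 0.0699, 0.1764]
ee_rot: [0.455, 0.542, -0.456, 0.54]
ft_force: [-10.7, 0.4, 5.5]
grip_width: 0.002
```

```bash
python3 st.py -70 77 104
```

```text
t 14.9 pos [0.5512 0.0699 0.1764] fix mm [-68.2  76.2 103.4] yaw-fix deg 4.5 xdown [-0.004 -0.    -1.   ] F fix [-10.67   1.36   5.54] g 0.002 q [ 0.37  0.38 -0.69  1.76  0.26  1.1  -0.24]
delta units tool xyz [-0.02 -0.07 -0.04]
```

>>> arm_command --moves '[[[1,0,0.03,0,0],[1,0,0,0,0],[1,0,0,0,0]]]'

```text
clock: 15.15
position: [0.5516, 0.07, 0.1764]
ee_rot: [0.454, 0.542, -0.457, 0.54]
ft_force: [-12.3, -0.9, 6.8]
grip_width: 0.002
```

```bash
python3 st.py
python3 - <<'E'
from h import *
shot('wrist','wrist16')
im=shot('scene','scene16')[130:310,190:400]; cv2.imwrite('pics/z16.png',cv2.resize(im[:,:,::-1],None,fx=3.3,fy=3.3,interpolation=cv2.INTER_CUBIC))
E
```

```text
t 15.15 pos [0.5516 0.07   0.1764] fix mm [-67.7  76.2 103.4] yaw-fix deg 4.5 xdown [-0.004 -0.001 -1.   ] F fix [-12.28   0.24   6.84] g 0.002 q [ 0.37  0.38 -0.69  1.76  0.27  1.1  -0.24]
```

View pics/z16.png

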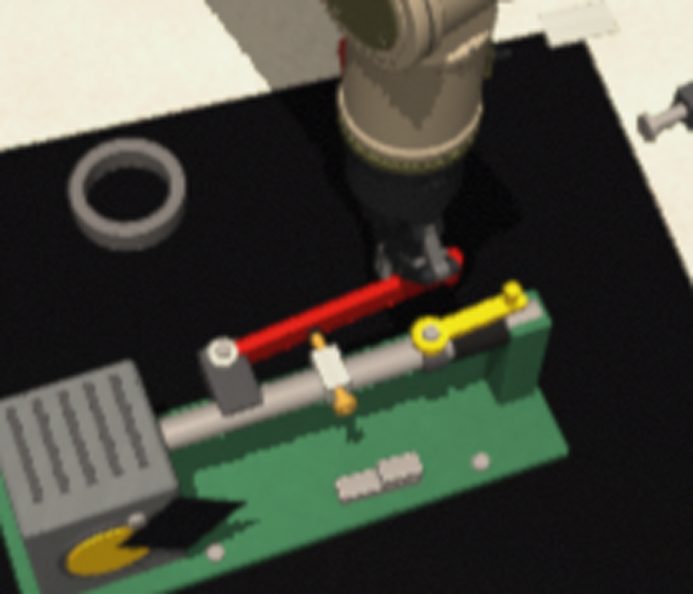

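View pics/wrist16.png

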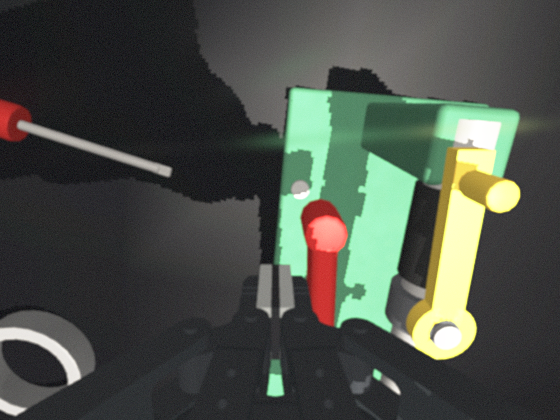

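>>> arm_command --moves '[[[1,0,0.04,0,0],[1,0,0,0,0],[1,0,0,0,0],[1,0,0,0,0]]]'

```text
clock: 15.58
position: [0.5521, 0.0702, 0.1763]
ee_rot: [0.454, 0.542, -0.457, 0.54]
ft_force: [-15.4, -0.5, 9.4]
grip_width: 0.002
```

```bash
python3 st.py
```

```text
t 15.58 pos [0.5521 0.0702 0.1763] fix mm [-67.2  76.3 103.3] yaw-fix deg 4.51 xdown [-0.005 -0.001 -1.   ] F fix [-15.43   0.92   9.43] g 0.002 q [ 0.37  0.38 -0.69  1.76  0.27  1.1  -0.24]
```

>>> arm_command --moves '[[[1,-0.03,0,0,0],[1,0,0,0,0],[1,0,0,0,0]]]'

```text
clock: 15.83
position: [0.5518, 0.0701, 0.1765]
ee_rot: [0.454, 0.542, -0.457, 0.539]
ft_force: [-14.7, -1.2, 4.4]
grip_width: -0.002
```

```bash
python3 st.py
```

```text
t 15.83 pos [0.5518 0.0701 0.1765] fix mm [-67.5  76.3 103.5] yaw-fix deg 4.51 xdown [-0.006 -0.001 -1.   ] F fix [-14.71   0.14   4.39] g -0.002 q [ 0.37  0.38 -0.69  1.76  0.27  1.11 -0.24]
```

>>> arm_command --moves '[[[1,-0.02,0.02,0,0],[1,0,0,0,0],[1,0,0,0,0],[1,0,0,0,0],[1,0,0,0,0],[1,0,0,0,0],[1,0,0,0,0],[1,0,0,0,0],[1,0,0,0,0],[1,0,0,0,0]]]'

```text
clock: 16.67
position: [0.552, 0.0701, 0.1766]
ee_rot: [0.454, 0.543, -0.457, 0.539]
ft_force: [-13.9, 0.0, 2.0]
grip_width: 0.001
```

```bash
python3 st.py
python3 - <<'E'
from h import *
shot('wrist','wrist17')
im=shot('scene','scene17')[130:310,190:400]; cv2.imwrite('pics/z17.png',cv2.resize(im[:,:,::-1],None,fx=3.3,fy=3.3,interpolation=cv2.INTER_CUBIC))
E
python3 st.py
```

```text
t 16.67 pos [0.552  0.0701 0.1766] fix mm [-67.3  76.3 103.6] yaw-fix deg 4.51 xdown [-0.007 -0.001 -1.   ] F fix [-13.79   1.3    2.01] g 0.001 q [ 0.37  0.38 -0.69  1.76  0.27  1.11 -0.24]
t 16.77 pos [0.552  0.0701 0.1766] fix mm [-67.3  76.3 103.6] yaw-fix deg 4.51 xdown [-0.007 -0.001 -1.   ] F fix [-14.78   1.36   2.13] g -0.005 q [ 0.37  0.38 -0.69  1.76  0.27  1.11 -0.24]
```

View pics/z17.png

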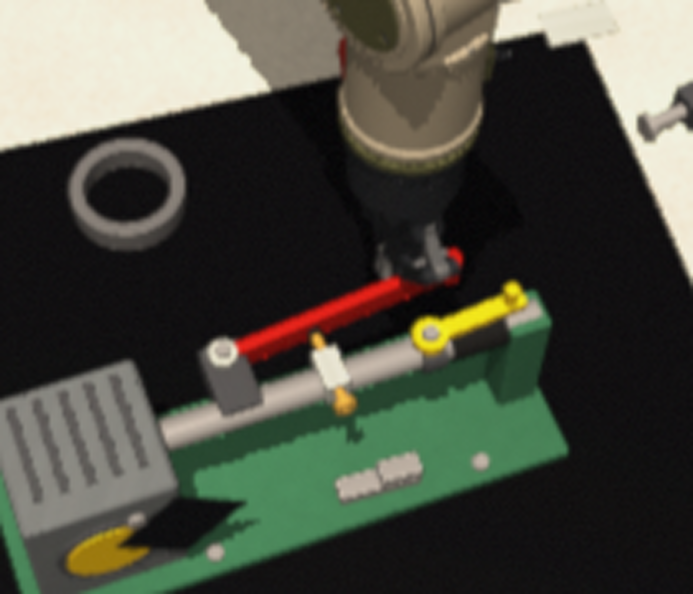

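>>> arm_command --moves '[[[1,0,0.02,0,0],[1,0,0,0,0],[1,0,0,0,0],[1,0,0,0,0],[1,0,0,0,0],[1,0,0,0,0]]]'

```text
clock: 17.27
position: [0.5523, 0.0702, 0.1766]
ee_rot: [0.453, 0.543, -0.457, 0.539]
ft_force: [-16.0, -0.7, 3.6]
grip_width: -0.005
```

```bash
python3 st.py
python3 - <<'E'
from h import *
for i in range(4): manip.camera('top'); print(np.round(manip.get_obs()['ft_force'],1))
print(manip.hand_in())
E
```

```text
t 17.27 pos [0.5523 0.0702 0.1766] fix mm [-67.1  76.3 103.6] yaw-fix deg 4.51 xdown [-0.008 -0.001 -1.   ] F fix [-16.04   0.74   3.6 ] g -0.005 q [ 0.37  0.38 -0.69  1.76  0.27  1.11 -0.24]
[-15.8  -0.5   3. ]
[-16.6  -1.1   2.9]
[-16.2   0.4   3.6]
[-15.9  -1.5   4.1]
the job is handed in; nothing more can be done
None
```

The catch is pushed aside and the lever is held against its stop screw. I handed the job in at about 17.5 s, with the arm still pressing.

**Catch:** With the fingers shut, I pushed the yellow catch's tab round. After the first push, pictures put it at only about 1.65 rad, just past the 1.6 limit, with the fingers partly riding on top of the tab (up to 16 N downward). I went back with the fingers lower and pushed until it came up against its end, at 12 N. The pictures then showed it lying along the bar, at about 1.85 rad.

**Lever:** I pressed it at the pad with the back of one finger, turning the hand to follow it. The push read 6.5 to 7 N on the way in, then rose steeply over the last millimetre or two, at a lever angle of roughly 0.26. That is the stop, well short of the bar, and the last picture shows the lever on the screw tip.

**Last checks:**
- **Push:** 16 N along the pressing direction, and 3 to 4 N upward on the hand. I reduced the upward part from 9 N, probably friction on the lever. The readings were steady over the last four.
- **Other objects:** in the close-up pictures the tape, screwdriver and gauge block stayed where they were. I did not check the jar, mug, amber bottle or clamp again at the end.
- **Position disagreement:** the cameras and the contact points disagreed by 3 mm or more on where the fixture sits. I therefore relied on force and contact for the final positions.

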